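# Set out the air-conditioning parts on their outline pads

## Task

Set the table up for the next refrigeration lesson: put the copper filter drier, the silver capacitor, the black contactor and the steel flaring bar each on the black pad that shows its yellow outline. Each must rest flat on its pad, the right way up, covering its outline and lined up with it (either way round).

Things in the scene. Friction and masses are not known exactly. Their poses are not given: they have to be found in the camera images.
- drier_center (a point): copper filter drier: a spindle with a 32 mm thick, 70 mm long body, tapering to thin stub tubes, 114 mm long in all, lying level along its x axis (tube axis 20 mm above its underside), held in the middle by a steel clamp block 26 mm long (x), 38 mm wide (y), 38 mm high, with a flat underside on which it stands and flat sides to grip. About 0.18 kg. The point is the centre of the clamp block, 19 mm above its underside; z up
- capacitor_center (a point): run capacitor: an upright aluminium can 44 mm in diameter and 70 mm high with a blue band, a black top and two small brass blades (10 mm more, 80 mm in all; look only, they do not obstruct). About 0.15 kg. The point is the centre of the can, 35 mm above its underside; z up
- contactor_center (a point): contactor: a black block 66 mm long (x), 46 mm wide (y), 44 mm high, with a grey 40 x 28 mm cap 8 mm high on top and six brass screws. About 0.25 kg. The point is the centre of the block, 22 mm above its underside; z up
- bar_center (a point): flaring bar: a split steel bar 120 mm long (x), 28 mm wide (y), 20 mm high with a row of five dark holes in its top and a wing nut at each end (51 mm from the middle, 32 mm across, reaching 36 mm above its underside). About 0.3 kg. The point is the centre of the bar, 10 mm above its underside; z up
- drier_pad_center (a point): black rubber pad, 132 x 74 mm and 4 mm thick, fixed to the table, with a yellow filled silhouette in the middle of its top: a spindle 122 mm long along x, 36 mm wide in its body, tapering to thin ends, with a 30 x 44 mm block in the middle (the filter drier). The point is the centre of the silhouette, on the pad's top (4 mm above the table); x along the pad's length, z up
- capacitor_pad_center (a point): black rubber pad, 132 x 74 mm and 4 mm thick, fixed to the table, with a yellow filled silhouette in the middle of its top: a round disc 49 mm across (the capacitor). The point is the centre of the silhouette, on the pad's top (4 mm above the table); x along the pad's length, z up
- contactor_pad_center (a point): black rubber pad, 132 x 74 mm and 4 mm thick, fixed to the table, with a yellow filled silhouette in the middle of its top: a plain rectangle 72 mm (x) by 52 mm (y) (the contactor). The point is the centre of the silhouette, on the pad's top (4 mm above the table); x along the pad's length, z up
- bar_pad_center (a point): black rubber pad, 132 x 74 mm and 4 mm thick, fixed to the table, with a yellow filled silhouette in the middle of its top: a long bar 126 mm (x) by 33 mm (y), slightly wider, 38 mm, near each end where the wing nuts are (the flaring bar). The point is the centre of the silhouette, on the pad's top (4 mm above the table); x along the pad's length, z up
Not all that is in view belongs to the job. Leave any turquoise look-alike of the part that bears bar_center alone.

How it is judged:
At the end, for the whole second after the job is handed in: Each part is at rest on its own pad, upright within 0.1 rad, its centre within 12 mm (horizontally) of its outline's centre, its underside within 3 mm of the pad's top and, except for the round capacitor, its length within 0.2 rad of the outline's, either way round (horizontal distance between drier_center and drier_pad_center below 0.012 m and z of drier_center in the frame of drier_pad_center between 0.016 and 0.022 m and angle between each of drier_center, capacitor_center, contactor_center, bar_center's own z axis and vertical below 0.1 rad and linear speed of each of drier, capacitor, contactor, bar below 0.02 m/s and angular speed of each of drier, capacitor, contactor, bar below 0.2 rad/s and angle between the x axis of drier_center and the x axis of drier_pad_center, either way round below 0.2 rad and horizontal distance between capacitor_center and capacitor_pad_center below 0.012 m and z of capacitor_center in the frame of capacitor_pad_center between 0.032 and 0.038 m and horizontal distance between contactor_center and contactor_pad_center below 0.012 m and z of contactor_center in the frame of contactor_pad_center between 0.019 and 0.025 m and angle between the x axis of contactor_center and the x axis of contactor_pad_center, either way round below 0.2 rad and horizontal distance between bar_center and bar_pad_center below 0.012 m and z of bar_center in the frame of bar_pad_center between 0.007 and 0.013 m and angle between the x axis of bar_center and the x axis of bar_pad_center, either way round below 0.2 rad); the robot touches nothing.
It also fails if it takes over 118 s, if anything falls off the work surface, if the arm or the gripper's body presses on something with over 40 N, if the wrist force passes 120 N, or if a joint passes its speed limit or range.

## Robot

A 6-joint arm with a two-finger parallel gripper is mounted at the origin on the work surface. World frame = base frame: x ahead of the robot, y to its left, z up, the work surface at z = 0. Lengths are in m, angles in rad, forces in N, time in s.
With the tool pointing down it reaches from about 0.25 to 0.8 m from the base axis. Payload 3.9 kg.
Tool frame: the origin (TCP) lies midway between the tips of the shut fingers; the grasp point (between the pads) lies bot.hold_point_z behind it (bot.hold_point_z is the distance from the TCP to the grasp point, in m); z points along the fingers, y is the line along which they close (so a half turn about z gives the same grasp; the last joint's range is limited). The gripper opens to 85 mm and grips with 20 to 120 N. Pads are 22 mm wide; open, the fingers measure 114 mm over their backs; the gripper's body (76 mm by 85 mm) begins 54 mm behind the grasp point. The pads swing forward as they close: fully open they stand 13 mm farther back than shut.
Start: joints at [1.164, 0.26, -0.138, 1.173, 0, 1.571], TCP at [0.208, 0.482, 0.231] pointing down, gripper open.
Joint ranges: [-2.78, 2.78], [-0.83, 1.72], [-1.28, 1.37], [-1.9, 2.12], [-1.57, 1.48], [-3.14, 3.14]. Speed limits (rad/s): [2.57, 2.57, 3.14, 3.14, 3.14, 3.14].

## Interface

Orientations are given as [roll, pitch, yaw] about the fixed x, y, z axes, in that order (R = Rz(yaw) Ry(pitch) Rx(roll)).
In Python, from cell import bot gives the robot as it stands.
- The arm moves only by the tool servo_tool, never from a script. Its argument "increments" is a list of rows, each a list of 3 entries, a list of its own where there are three numbers: the shift along the tool's x, y, z in units of 30 mm (1.0 is 30 mm), then the turn, a rotation vector about the tool's x, y, z in units of 5 degrees (1.0 is 5 degrees), then the closure in counts, from 0 (fully open) to 255 (shut). A call has exactly 10 rows; each row shifts and turns the commanded pose from where the row before left it, along the tool's axes as they then stand; what a row does not reach is not made up. A row lasts 1/12 s, in which the tool goes at most 41.7 mm and 7.16 degrees, less where a joint would pass 70% of its speed; a pose out of reach is approached as far as the arm can. A call is refused whole if a number of a shift passes 1 or a number of a turn 1, either way. A call with a gripper value outside its range is refused whole. The fingers move at their own pace and stop on an object; "grip_force" is the grip in N (left out, the last holds). Time passes only in rows, so rows that do not move let the fingers close, or fill a call up. It gives the time, the measured TCP pose, the force, the opening and the grip force at its end, in the units of the state.
- bot.get_state(): the state, without advancing time (a new reading comes with each control period).
- bot.read_camera(name): name is "side" or "top" or "wrist"; returns (picture, depth): 420x560x3 uint8, red, green, blue; 420x560 float32, m along the optical axis (not along the pixel's ray), 0 where there is no reading.
- bot.get_calibration(name): a dict with "camera_matrix" (3x3 intrinsics, pixels), "pose" (4x4, takes a point from camera to world coordinates). Camera axes: x right, y up, looking along -z (the intrinsics and any distortion apply to the point x, -y, -z); pixel columns grow to the right and rows downward; lengths in m; the calibration is good to about 2 mm. A picture is of the moment at which its call begins: read the wrist's pose just before it. get_calibration takes no time and is no camera call; for the wrist camera it gives the pose at the moment of the call.
- bot.hand_in(): hands the job in; it is judged then, once.
The state is a dict: "time_s": time; "qpos": joint angles; "dq": joint speeds; "effort": joint torques, N m; "ee_pos": TCP position; "ee_rot": TCP orientation; "wrist_force": force on the tool from outside, world axes, zero at the start; "torque": the same for the moment, N m; "gripper_width": finger opening in m; "grip_force": force on a finger pad.
Only numpy, scipy, OpenCV 4.12 (cv2) and the standard library are available. Lean on these libraries where they do the work, as an engineer would, in place of code of your own. Each camera call takes 0.05 s, during which the arm holds its last target. There are 200 camera calls.

## Working session

There is one attempt and no reset: what is moved stays moved. The work goes in short steps, Python scripts to look and compute and a tool call to move; the robot and the scene stay as the last step left them, time stands still between calls to the robot, and variables do not carry over. Pictures are saved under pics/ and viewed, at most 15 in all, crops included, and the job is handed in when it is done.

Besides the shell and the picture viewer there is one more tool, called after "Emit:" as name([rows], argument=value, ...), one row to a line, values as JSON. servo_tool: Moves the arm, as the interface text tells. Its arguments: {"type":"object","properties":{"increments":{"type":"array","items":{"type":"array"}},"grip_force":{"type":"number"}},"required":["increments"]}

```bash
mkdir -p pics; ls
python3 - <<'E'
from cell import bot
import cv2,numpy as np
print(bot.get_state(),bot.hold_point_z)
for n in("top","side"):
    p,d=bot.read_camera(n); cv2.imwrite(f"pics/{n}0.png",p[:,:,::-1]); np.savez(f"pics/{n}0.npz",p=p,d=d)
    print(n,bot.get_calibration(n))
E
```

```text
pics
{'time_s': 0.0, 'qpos': array([ 1.16397082e+00,  2.60684181e-01, -1.39365295e-01,  1.17267932e+00,
        1.54002869e-05,  1.57080037e+00]), 'dq': array([-9.78951480e-04, -4.99406025e-05, -2.40811238e-04,  2.83192491e-05,
       -2.68097442e-04, -8.33700050e-04]), 'effort': array([-1.69729446e-04, -4.05674529e+01,  2.53926247e+01,  1.88949576e-02,
       -1.23060619e-05, -2.39436059e-05]), 'ee_pos': array([0.20747105, 0.48153775, 0.23046623]), 'ee_rot': array([-3.13966019e+00, -1.53924529e-05,  2.73476307e+00]), 'wrist_force': array([-0.45337046, -0.47197996,  0.21049868]), 'torque': array([-0.00351497, -0.00865423,  0.03712347]), 'grip_force': 0.0, 'gripper_width': 0.08552745992964354} 0.0187
top {'camera_matrix': array([[439.28258994,   0.        , 275.29901156],
       [  0.        , 439.28258994, 212.56833871],
       [  0.        ,   0.        ,   1.        ]]), 'pose': array([[-2.81390605e-02,  9.97802595e-01, -5.99847809e-02,
         4.02314739e-01],
       [-9.99564739e-01, -2.75552743e-02,  1.05374804e-02,
         3.05489552e-04],
       [ 8.86142817e-03,  6.02551866e-02,  9.98143671e-01,
         1.33855843e+00],
       [ 0.00000000e+00,  0.00000000e+00,  0.00000000e+00,
         1.00000000e+00]])}
side {'camera_matrix': array([[457.07229803,   0.        , 282.70117604],
       [  0.        , 457.07229803, 205.54386128],
       [  0.        ,   0.        ,   1.        ]]), 'pose': array([[ 0.98940191,  0.06726743, -0.12868157,  0.3330449 ],
       [-0.14472807,  0.52846138, -0.83652995, -1.00739906],
       [ 0.01173202,  0.84628817,  0.53259618,  0.72588894],
       [ 0.        ,  0.        ,  0.        ,  1.        ]])}
```

View pics/top0.png

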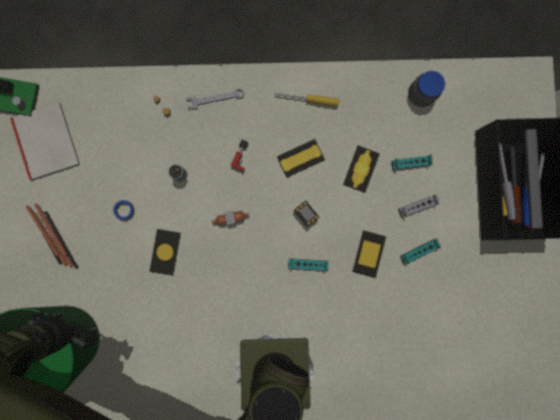

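View pics/side0.png

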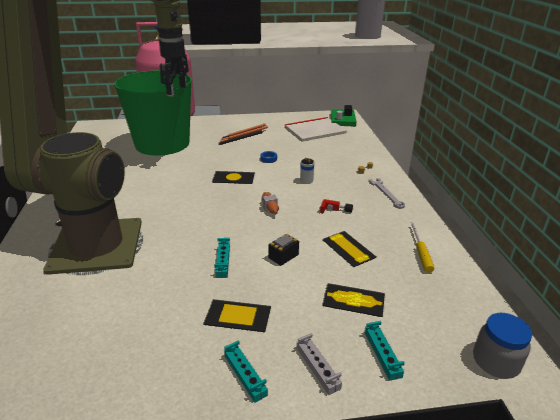

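The top view shows these parts: drier (231,217), capacitor (177,173) and contactor (306,213). The pads are bar (301,158), drier (362,169), contactor (369,254) and capacitor (165,252). Bar candidates are (418,206) grey, and (412,162), (420,251) and (308,265), all three turquoise. The grey one at (418,206) fits the steel bar, and I'll confirm it in a crop.

```bash
cat > h.py <<'E'
import cv2,numpy as np
from cell import bot
def ray(px,cal,z):
    K,T=cal["camera_matrix"],cal["pose"]
    px=np.atleast_2d(np.asarray(px,float)); n=len(px)
    c=np.linalg.solve(K,np.c_[px,np.ones(n)].T).T*[1,-1,-1]
    d=c@T[:3,:3].T; o=T[:3,3]
    return o+d*((z-o[2])/d[:,2])[:,None]
def blob(mask,cal,z,seed,rad=35):
    """world centre, long-axis yaw, size of mask component(s) near seed"""
    m=np.zeros(mask.shape,np.uint8); cv2.circle(m,tuple(int(v) for v in seed),rad,1,-1)
    m&=mask.astype(np.uint8)
    n,l,s,c=cv2.connectedComponentsWithStats(m)
    k=1+np.argmax(s[1:,4]); ys,xs=np.nonzero(l==k)
    P=ray(np.c_[xs,ys],cal,z)[:,:2].astype(np.float32)
    r=cv2.minAreaRect(P); b=cv2.boxPoints(r); e=[b[1]-b[0],b[2]-b[1]]
    e=max(e,key=np.linalg.norm); yaw=np.arctan2(e[1],e[0])
    w,v=np.linalg.eigh(np.cov(P.T)); ev=v[:,1]
    hm=lambda a:(a+np.pi/2)%np.pi-np.pi/2
    return dict(rect=np.round(r[0],4),mean=np.round(P.mean(0),4),size=np.round(sorted(r[1]),3),yaw=round(float(hm(yaw)),3),pca=round(float(hm(np.arctan2(ev[1],ev[0]))),3),n=len(xs))
E
python3 - <<'E'
from h import *
f=np.load("pics/top0.npz");p=f["p"];d=f["d"];cal=bot.get_calibration("top")
hsv=cv2.cvtColor(p,cv2.COLOR_RGB2HSV);H,S,V=cv2.split(hsv)
print("table",hsv[290,250],hsv[120,350])
yel=(H>18)&(H<34)&(S>150)&(V>100)
for n,s in dict(bar=(301,158),drier=(362,169),cont=(369,254),cap=(165,252)).items():
    print(n,"pad",blob(yel,cal,.004,s,22)); print("   dark",blob((V<60)|yel,cal,.004,s,30))
for n,s in dict(bar=(418,206),drier=(231,217),cont=(306,213),cap=(177,173)).items():
    print(n,hsv[s[1],s[0]],d[s[1],s[0]])
    m=(S>70)|(V<105) if n!="bar" else (S<35)
    z=dict(bar=.02,drier=.02,cont=.044,cap=.07)[n]
    print("  ",blob(m,cal,z,s,26))
big=cv2.resize(p[140:290,150:450],None,fx=2.6,fy=2.6,interpolation=cv2.INTER_CUBIC)
cv2.imwrite("pics/crop1.png",big[:,:,::-1])
E
```

```text
table [ 30  26 139] [ 30  27 142]
bar pad {'rect': array([ 0.6487, -0.0956]), 'mean': array([ 0.6493, -0.0961], dtype=float32), 'size': array([0.036, 0.122]), 'yaw': -1.156, 'pca': -1.151, 'n': 406}
   dark {'rect': array([ 0.6483, -0.0954]), 'mean': array([ 0.6481, -0.0958], dtype=float32), 'size': array([0.068, 0.125]), 'yaw': -1.156, 'pca': -1.152, 'n': 753}
drier pad {'rect': array([ 0.6106, -0.281 ]), 'mean': array([ 0.6105, -0.2809], dtype=float32), 'size': array([0.043, 0.12 ]), 'yaw': -0.417, 'pca': -0.387, 'n': 344}
   dark {'rect': array([ 0.6098, -0.2799]), 'mean': array([ 0.6097, -0.2802], dtype=float32), 'size': array([0.067, 0.126]), 'yaw': -0.389, 'pca': -0.393, 'n': 725}
cont pad {'rect': array([ 0.3497, -0.2945]), 'mean': array([ 0.3498, -0.2944], dtype=float32), 'size': array([0.051, 0.072]), 'yaw': -0.285, 'pca': -0.281, 'n': 401}
   dark {'rect': array([ 0.3498, -0.2939]), 'mean': array([ 0.3495, -0.2937], dtype=float32), 'size': array([0.068, 0.126]), 'yaw': -0.299, 'pca': -0.296, 'n': 836}
cap pad {'rect': array([0.374 , 0.3241]), 'mean': array([0.3737, 0.3241],
[... 282 characters left out ...]
ct': array([ 0.4898, -0.4448]), 'mean': array([ 0.4896, -0.4448], dtype=float32), 'size': array([0.153, 0.156]), 'yaw': -0.825, 'pca': -0.823, 'n': 2121}
drier [135   4 120] 1.301033
   {'rect': array([0.4619, 0.1215]), 'mean': array([0.4631, 0.1215], dtype=float32), 'size': array([0.044, 0.11 ]), 'yaw': -1.39, 'pca': -1.38, 'n': 321}
cont [ 0  3 98] 1.2843839
   {'rect': array([ 0.4698, -0.1024]), 'mean': array([ 0.4698, -0.1023], dtype=float32), 'size': array([0.058, 0.073]), 'yaw': 0.664, 'pca': 0.461, 'n': 454}
cap [15 22 47] 1.2711457
   {'rect': array([0.5913, 0.2662]), 'mean': array([0.5928, 0.2659], dtype=float32), 'size': array([0.052, 0.067]), 'yaw': -0.016, 'pca': 0.331, 'n': 334}
```

View pics/crop1.png

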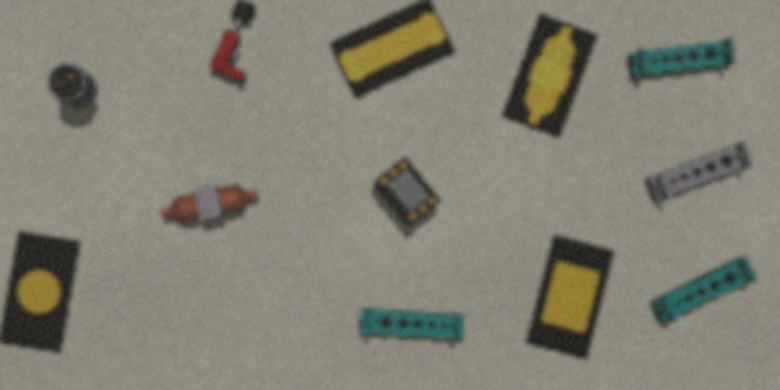

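The enlarged crop confirms it: the only grey steel bar with five holes is at crop (697,173), which is top (418,206). The other three bars are turquoise look-alikes. The pads match their given sizes, so I'll start with the capacitor.

```bash
cat >> h.py <<'E'
def plan(x,y,z,yaw,sym=True):
    """turn first (units of 5 deg about tool z), then shift in tool axes (units of 30 mm)"""
    s=bot.get_state(); p=s["ee_pos"]; y0=s["ee_rot"][2]; lo=-3.0;best=None
    for k in range(-3,4):
        a=y0-(yaw+k*np.pi); a=(a+np.pi)%(2*np.pi)-np.pi      # turn about tool z
        # joint 6 follows the turn; joint 1 changes with bearing
        q6=s["qpos"][5]
        if best is None or abs(a)<abs(best): best=a
    yw=y0-best; d=np.array([x,y,z])-p
    tx=np.array([np.cos(yw),np.sin(yw)]); ty=np.array([np.sin(yw),-np.cos(yw)])
    print("t",round(s["time_s"],2),"pos",p.round(4),"rot",s["ee_rot"].round(3),"q",s["qpos"].round(2),"w",round(s["gripper_width"],4))
    print("  turn",round(best/np.deg2rad(5),2)," shift",(np.array([d[:2]@tx,d[:2]@ty,-d[2]])/.03).round(2))
E
python3 - <<'E'
from h import *
f=np.load("pics/top0.npz");p=f["p"];d=f["d"];cal=bot.get_calibration("top")
print("bucket h",1.3386-d[310:390:20,20:100:20]*1.0)
b=cv2.GaussianBlur(p,(5,5),0);H,S,V=cv2.split(cv2.cvtColor(b,cv2.COLOR_RGB2HSV))
print("cap top",blob(V<75,cal,.07,(176,171),13), ray([(175.8,170.8)],cal,.07))
print("cont cap",blob((S<12)&(V>75),cal,.052,(307,213),14))
print("drier clamp",blob((S<14),cal,.038,(231,217),12))
print("bar",blob((S<17),cal,.02,(418,206),26))
print("drier all",blob((S>60)|(S<14),cal,.02,(231,217),25))
plan(.6,.262,.22,2.735)
E
```

```text
bucket h [[0.21728599 0.24820232 0.16210735 0.05050492]
 [0.507532   0.47232383 0.41756696 0.3310281 ]
 [0.5935661  0.4993822  0.02952707 0.21194339]
 [0.5726984  0.06260049 0.03284121 0.18409121]]
cap top {'rect': array([0.5985, 0.2676]), 'mean': array([0.5986, 0.267 ], dtype=float32), 'size': array([0.043, 0.047]), 'yaw': -0.016, 'pca': 0.642, 'n': 203} [[0.60799497 0.2723397  0.07      ]]
cont cap {'rect': array([ 0.4772, -0.1053]), 'mean': array([ 0.4769, -0.1053], dtype=float32), 'size': array([0.028, 0.032]), 'yaw': 0.614, 'pca': 0.567, 'n': 105}
drier clamp {'rect': array([0.4682, 0.122 ]), 'mean': array([0.4679, 0.1222], dtype=float32), 'size': array([0.017, 0.038]), 'yaw': 0.175, 'pca': 0.199, 'n': 73}
bar {'rect': array([ 0.4914, -0.4481]), 'mean': array([ 0.491 , -0.4469], dtype=float32), 'size': array([0.031, 0.122]), 'yaw': -1.242, 'pca': -1.24, 'n': 395}
drier all {'rect': array([0.4741, 0.0897]), 'mean': array([0.4752, 0.093 ], dtype=float32), 'size': array([0.03 , 0.042]), 'yaw': 1.543, 'pca': -1.453, 'n': 116}
t 0.1 pos [0.2075 0.4816 0.2305] rot [-3.14  -0.     2.735] q [ 1.16  0.26 -0.14  1.17  0.    1.57] w 0.0853
  turn -0.0  shift [-14.91  -1.55   0.35]
```

Emit:
servo_tool([
  [[-0.3,0,-1],[0,0,0],0],
  [[-1,0,-0.5],[0,0,0],0],
  [[-1,0,0],[0,0,0],0],
  [[-1,0,0],[0,0,0],0],
  [[-1,0,0],[0,0,0],0],
  [[-1,0,0],[0,0,0],0],
  [[-1,0,0],[0,0,0],0],
  [[-1,0,0],[0,0,0],0],
  [[-1,0,0],[0,0,0],0],
  [[-1,0,0],[0,0,0],0],
])

```text
time_s: 0.93
ee_pos: [0.465, 0.3708, 0.2758]
ee_rot: [-3.141, -0.001, 2.735]
wrist_force: [-0.2, 1.0, -0.6]
gripper_width: 0.0856
grip_force: 0.0
```

Emit:
servo_tool([
  [[-1,-0.3,0.2],[0,0,0],0],
  [[-1,-0.3,0.2],[0,0,0],0],
  [[-1,-0.3,0.2],[0,0,0],0],
  [[-1,-0.3,0.3],[0,0,0],0],
  [[-1,-0.3,0.3],[0,0,0],0],
  [[-0.5,0,0.3],[0,0,0],0],
  [[0,0,0.3],[0,0,0],0],
  [[0,0,0],[0,0,0],0],
  [[0,0,0],[0,0,0],0],
  [[0,0,0],[0,0,0],0],
])

```text
time_s: 1.77
ee_pos: [0.5966, 0.2663, 0.2226]
ee_rot: [3.142, -0.001, 2.737]
wrist_force: [-0.1, 0.2, 0.5]
gripper_width: 0.0859
grip_force: 0.0
```

Run:
```python
from h import *
plan(.602,.268,.2,2.735)
print(bot.get_calibration("wrist"))
p,d=bot.read_camera("wrist"); cv2.imwrite("pics/w1.png",p[:,:,::-1])
```

```text
t 1.77 pos [0.5966 0.2663 0.2226] rot [ 3.142e+00 -1.000e-03  2.737e+00] q [0.42 0.49 0.19 1.27 0.   0.82] w 0.0859
  turn 0.02  shift [-0.14  0.12  0.75]
{'camera_matrix': array([[330.58030756,   0.        , 275.60610541],
       [  0.        , 330.58030756, 208.47327527],
       [  0.        ,   0.        ,   1.        ]]), 'pose': array([[ 3.92749504e-01, -8.87026605e-01, -2.42758377e-01,
         5.34032917e-01],
       [ 9.19645053e-01,  3.79076091e-01,  1.02734092e-01,
         2.92156682e-01],
       [ 8.96024146e-04, -2.63600304e-01,  9.64631576e-01,
         3.66538001e-01],
       [ 0.00000000e+00,  0.00000000e+00,  0.00000000e+00,
         1.00000000e+00]])}
```

View pics/w1.png

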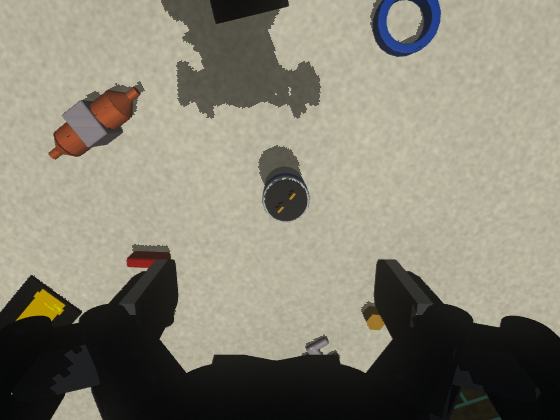

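The wrist view shows the capacitor's black top at (286,199) with its brass blades up. The drier's clamp is at (85,124).

Run:
```python
from h import *
cal=bot.get_calibration("wrist")
p,d=bot.read_camera("wrist")
b=cv2.GaussianBlur(p,(5,5),0);H,S,V=cv2.split(cv2.cvtColor(b,cv2.COLOR_RGB2HSV))
print(ray([(286,199)],cal,.07),blob(V<75,cal,.07,(286,199),24), "depth-z",cal["pose"][2,3]-d[199,286])
cp=blob((H<15)&(S>120),cal,.02,(85,124),60);print("drier copper part",cp)
m=((H<15)&(S>120))|((S<30)&(V<155)); print(p[122,85],blob(m,cal,.02,(95,124),58))
c,_=0,0
print(ray([(53,155),(139,91)],cal,.02), "clamp", blob((S<30)&(V<160)&(V>90),cal,.038,(85,124),24))
x=ray([(286,199)],cal,.07)[0]
plan(x[0],x[1],.03,2.737)
```

```text
[[0.6045747  0.27308756 0.07      ]] {'rect': array([0.6045, 0.2722]), 'mean': array([0.6042, 0.2724], dtype=float32), 'size': array([0.037, 0.038]), 'yaw': -0.404, 'pca': 0.148, 'n': 1248} depth-z 0.06583010582687487
drier copper part {'rect': array([0.4599, 0.1506]), 'mean': array([0.4609, 0.1466], dtype=float32), 'size': array([0.032, 0.049]), 'yaw': -1.349, 'pca': -1.477, 'n': 1222}
[135 128 130] {'rect': array([0.4656, 0.1187]), 'mean': array([0.4657, 0.1146], dtype=float32), 'size': array([0.039, 0.049]), 'yaw': 0.235, 'pca': 0.426, 'n': 1269}
[[0.47764477 0.06497338 0.02      ]
 [0.45756748 0.17828917 0.02      ]] clamp {'rect': array([0.4667, 0.1211]), 'mean': array([0.4662, 0.1211], dtype=float32), 'size': array([0.025, 0.038]), 'yaw': 0.236, 'pca': 0.211, 'n': 999}
t 1.87 pos [0.597  0.2664 0.2233] rot [3.141e+00 1.000e-03 2.737e+00] q [0.42 0.49 0.19 1.27 0.   0.82] w 0.0857
  turn -0.0  shift [-0.14  0.3   6.44]
```

Emit:
servo_tool([
  [[-0.14,0.28,0.5],[0,0,0],0],
  [[0,0,1],[0,0,0],0],
  [[0,0,1],[0,0,0],0],
  [[0,0,1],[0,0,0],0],
  [[0,0,1],[0,0,0],0],
  [[0,0,1],[0,0,0],0],
  [[0,0,0.7],[0,0,0],0],
  [[0,0,0.5],[0,0,0],0],
  [[0,0,0],[0,0,0],0],
  [[0,0,0],[0,0,0],255],
], grip_force=40)

```text
time_s: 2.7
ee_pos: [0.6039, 0.2715, 0.02]
ee_rot: [-3.14, -0.002, 2.736]
wrist_force: [1.3, 0.5, 0.5]
gripper_width: 0.0759
grip_force: 0.0
```

Emit:
servo_tool([
  [[0,0,0],[0,0,0],255],
  [[0,0,0],[0,0,0],255],
  [[0,0,0],[0,0,0],255],
  [[0,0,0],[0,0,0],255],
  [[0,0,0],[0,0,0],255],
  [[0,0,0],[0,0,0],255],
  [[0,0,0],[0,0,0],255],
  [[0,0,0],[0,0,0],255],
  [[0,0,0],[0,0,0],255],
  [[0,0,0],[0,0,0],255],
])

```text
time_s: 3.53
ee_pos: [0.6063, 0.272, 0.0232]
ee_rot: [3.139, 0.002, 2.735]
wrist_force: [0.5, 0.1, 6.7]
gripper_width: 0.0434
grip_force: 41.0
```

Run:
```python
from h import *
plan(.373,.3237,.10,2.737)
```

```text
t 3.53 pos [0.6063 0.272  0.0232] rot [3.139e+00 2.000e-03 2.735e+00] q [ 0.42  0.63 -0.1   0.84  0.    0.83] w 0.0434
  turn -0.02  shift [ 7.83 -1.48 -2.56]
```

Emit:
servo_tool([
  [[0,0,-0.4],[0,0,0],255],
  [[0,0,-0.6],[0,0,0],255],
  [[0.5,0,-0.6],[0,0,0],255],
  [[0.9,-0.2,0],[0,0,0],255],
  [[1,-0.2,0],[0,0,0],255],
  [[1,-0.2,0],[0,0,0],255],
  [[1,-0.2,0],[0,0,0],255],
  [[1,-0.2,0],[0,0,0],255],
  [[1,-0.2,0],[0,0,0],255],
  [[1,-0.2,0],[0,0,0],255],
])

```text
time_s: 4.37
ee_pos: [0.3827, 0.3202, 0.0698]
ee_rot: [-3.141, -0.0, 2.734]
wrist_force: [0.1, 0.3, -1.8]
gripper_width: 0.0432
grip_force: 40.9
```

Emit:
servo_tool([
  [[0.4,-0.1,0],[0,0,0],255],
  [[0,0,0],[0,0,0],255],
  [[0,0,0.2],[0,0,0],255],
  [[0,0,0.2],[0,0,0],255],
  [[0,0,0.2],[0,0,0],255],
  [[0,0,0.2],[0,0,0],255],
  [[0,0,0],[0,0,0],255],
  [[0,0,0],[0,0,0],255],
  [[0,0,0],[0,0,0],255],
  [[0,0,0],[0,0,0],255],
])

```text
time_s: 5.2
ee_pos: [0.3725, 0.3225, 0.0454]
ee_rot: [3.141, 0.0, 2.734]
wrist_force: [-0.4, 0.7, -1.0]
gripper_width: 0.0432
grip_force: 40.9
```

Run:
```python
from h import *
plan(.373,.3237,.027,2.737)
p,d=bot.read_camera("wrist"); cv2.imwrite("pics/w2.png",p[:,:,::-1])
```

```text
t 5.2 pos [0.3725 0.3225 0.0454] rot [3.141 0.    2.734] q [ 0.71  0.36 -0.52  0.68 -0.    1.12] w 0.0432
  turn -0.03  shift [0.   0.04 0.61]
```

View pics/w2.png

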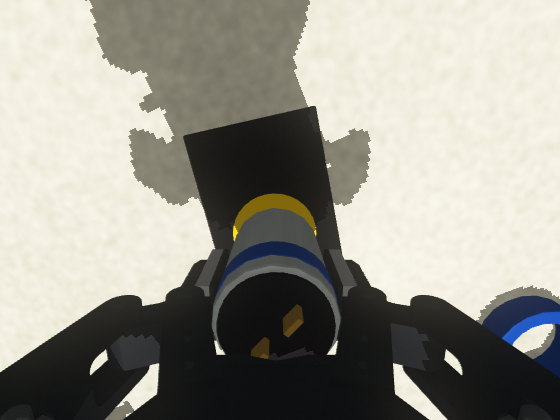

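The can, at (275,275), is held upright over the disc, whose far rim shows at (275,205). It looks centred, so I'll lower it and release.

Emit:
servo_tool([
  [[0,0.03,0.2],[0,0,0],255],
  [[0,0,0.2],[0,0,0],255],
  [[0,0,0.13],[0,0,0],255],
  [[0,0,0.1],[0,0,0],255],
  [[0,0,0],[0,0,0],255],
  [[0,0,0],[0,0,0],100],
  [[0,0,0],[0,0,0],60],
  [[0,0,0],[0,0,0],0],
  [[0,0,0],[0,0,0],0],
  [[0,0,0],[0,0,0],0],
])

```text
time_s: 6.08
ee_pos: [0.3725, 0.3232, 0.0262]
ee_rot: [-3.141, -0.0, 2.735]
wrist_force: [-0.0, 0.6, 0.2]
gripper_width: 0.0856
grip_force: 0.0
```

Emit:
servo_tool([
  [[0,0,-0.2],[0,0,0],0],
  [[0,0,-0.6],[0,0,0],0],
  [[0,0,-1],[0,0,0],0],
  [[0,0,-1],[0,0,0],0],
  [[0,0,-1],[0,0,0],0],
  [[0,0,-1],[0,0,1],0],
  [[0,0,-1],[0,0,1],0],
  [[0,0,0],[0,0,1],0],
  [[0,0,0],[0,0,1],0],
  [[0,0,0],[0,0,1],0],
])

```text
time_s: 6.92
ee_pos: [0.3729, 0.3236, 0.2018]
ee_rot: [3.139, 0.0, 2.294]
wrist_force: [-0.2, 0.2, 0.1]
gripper_width: 0.0853
grip_force: 0.0
```

Run:
```python
from h import *
plan(.467,.1213,.12,-1.375)
cal=bot.get_calibration("wrist")
p,d=bot.read_camera("wrist"); cv2.imwrite("pics/w3.png",p[:,:,::-1])
```

```text
t 6.92 pos [0.3729 0.3236 0.2018] rot [3.139 0.    2.294] q [ 0.71  0.22 -0.27  1.08  0.    1.56] w 0.0853
  turn 6.05  shift [-7.22  1.77  2.73]
```

View pics/w3.png

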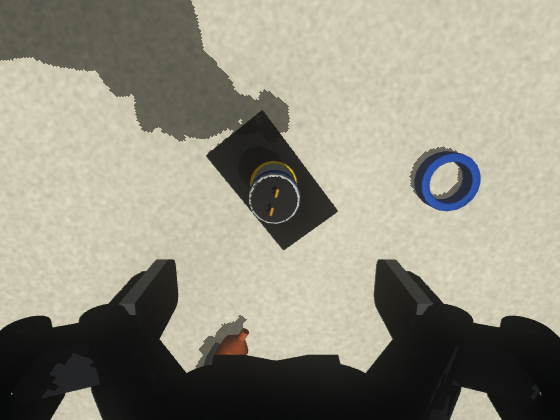

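The capacitor stands on its pad: top at (274,199), with pad corners at (262,111), (207,154), (284,249) and (337,211). I'll check that with numbers while moving on to the drier.

Run:
```python
from h import *
cal=bot.get_calibration("wrist")
print(ray([(274,199)],cal,.074),ray([(262,111),(207,154),(284,249),(337,211)],cal,.004).mean(0))
```

```text
[[0.37012395 0.32307373 0.074     ]] [0.36982736 0.32239864 0.004     ]
```

Emit:
servo_tool([
  [[0,0,0],[0,0,1],0],
  [[0,0,0],[0,0,1],0],
  [[0,0,0],[0,0,1],0],
  [[0,0,0],[0,0,1],0],
  [[0,0,0],[0,0,1],0],
  [[0,0,0],[0,0,1],0],
  [[-1,0.3,0.2],[0,0,0],0],
  [[-1,0.3,0.2],[0,0,0],0],
  [[-1,0.3,0.2],[0,0,0],0],
  [[-1,0.3,0.2],[0,0,0],0],
])

```text
time_s: 7.8
ee_pos: [0.4323, 0.212, 0.1764]
ee_rot: [3.141, -0.0, 1.778]
wrist_force: [0.3, -0.5, -0.3]
gripper_width: 0.0853
grip_force: 0.0
```

Emit:
servo_tool([
  [[-1,0.2,0.2],[0,0,0],0],
  [[-0.3,0,0.2],[0,0,0],0],
  [[0,0,0],[0,0,0],0],
  [[0,0,0],[0,0,0],0],
  [[0,0,0],[0,0,0],0],
  [[0,0,0],[0,0,0],0],
  [[0,0,0],[0,0,0],0],
  [[0,0,0],[0,0,0],0],
  [[0,0,0],[0,0,0],0],
  [[0,0,0],[0,0,0],0],
])

```text
time_s: 8.63
ee_pos: [0.4458, 0.1765, 0.1645]
ee_rot: [3.141, -0.0, 1.776]
wrist_force: [-0.6, -0.6, 0.2]
gripper_width: 0.0856
grip_force: 0.0
```

Run:
```python
from h import *
cal=bot.get_calibration("wrist")
p,d=bot.read_camera("wrist"); cv2.imwrite("pics/w4.png",p[:,:,::-1])
b=cv2.GaussianBlur(p,(5,5),0);H,S,V=cv2.split(cv2.cvtColor(b,cv2.COLOR_RGB2HSV))
cop=(H<15)&(S>120); 
ys,xs=np.nonzero(cop); print(xs.min(),xs.max(),ys.min(),ys.max(),len(xs))
P=ray(np.c_[xs,ys],cal,.02); k=(abs(P[:,0]-.467)<.08)&(abs(P[:,1]-.1213)<.08); P=P[k]
l=np.array([-.2,.98]);s=P[:,:2]@l; a,bb=P[s<np.percentile(s,1.5)].mean(0),P[s>np.percentile(s,98.5)].mean(0)
print(a,bb,(a+bb)/2,np.arctan2(*(a-bb)[1::-1]))
plan(.467,.1213,.006,-1.38)
```

```text
271 482 198 324 2486
[0.47747312 0.06484282 0.02      ] [0.45659928 0.17494617 0.02      ] [0.4670362 0.1198945 0.02     ] -1.3834358051208906
t 8.68 pos [0.4458 0.1764 0.1645] rot [ 3.141 -0.     1.775] q [ 0.38  0.22 -0.37  0.98  0.    1.74] w 0.0859
  turn 0.16  shift [-1.94  0.35  5.28]
```

View pics/w4.png

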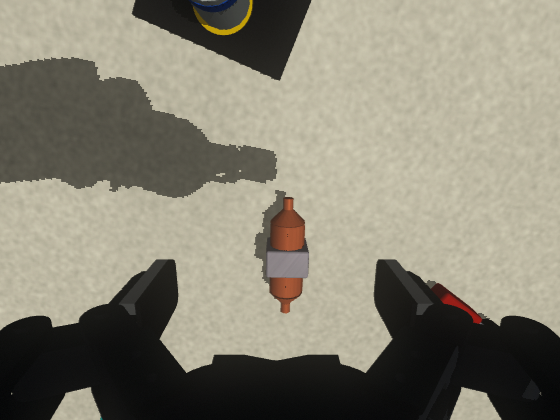

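The drier lies at (287,262), clamp up and aligned between the fingers. The red tool at (460,300) is clear of them.

Emit:
servo_tool([
  [[-1,0.18,0.5],[0,0,0.16],0],
  [[-0.94,0.17,0.5],[0,0,0],0],
  [[0,0,1],[0,0,0],0],
  [[0,0,1],[0,0,0],0],
  [[0,0,1],[0,0,0],0],
  [[0,0,0.7],[0,0,0],0],
  [[0,0,0.4],[0,0,0],0],
  [[0,0,0.25],[0,0,0],0],
  [[0,0,0],[0,0,0],0],
  [[0,0,0],[0,0,0],255],
])

```text
time_s: 9.52
ee_pos: [0.4678, 0.1212, 0.0041]
ee_rot: [-3.142, 0.0, 1.761]
wrist_force: [-0.0, -0.5, 0.8]
gripper_width: 0.0753
grip_force: 0.0
```

Emit:
servo_tool([
  [[0,0,0],[0,0,0],255],
  [[0,0,0],[0,0,0],255],
  [[0,0,0],[0,0,0],255],
  [[0,0,0],[0,0,0],255],
  [[0,0,0],[0,0,0],255],
  [[0,0,0],[0,0,0],255],
  [[0,0,0],[0,0,0],255],
  [[0,0,0],[0,0,0],255],
  [[0,0,0],[0,0,0],255],
  [[0,0,0],[0,0,0],255],
])

```text
time_s: 10.35
ee_pos: [0.4686, 0.1214, 0.005]
ee_rot: [3.139, -0.0, 1.761]
wrist_force: [-0.7, -0.5, 5.6]
gripper_width: 0.0374
grip_force: 41.0
```

Run:
```python
from h import *
plan(.61,-.28,.12,-.393)
```

```text
t 10.35 pos [0.4686 0.1214 0.005 ] rot [ 3.139 -0.     1.761] q [ 0.25  0.41 -0.6   0.57  0.    1.63] w 0.0374
  turn -11.32  shift [ -9.48 -10.55  -3.83]
```

Emit:
servo_tool([
  [[0,0,-0.3],[0,0,0],255],
  [[0,0,-0.5],[0,0,-1],255],
  [[0,0,-0.6],[0,0,-1],255],
  [[0,0,-0.6],[0,0,-1],255],
  [[0,0,-0.6],[0,0,-1],255],
  [[0,0,-0.6],[0,0,-1],255],
  [[0,0,-0.6],[0,0,-1],255],
  [[0,0,0],[0,0,-1],255],
  [[0,0,0],[0,0,-1],255],
  [[0,0,0],[0,0,-1],255],
])

```text
time_s: 11.18
ee_pos: [0.4673, 0.121, 0.1187]
ee_rot: [3.141, 0.0, 2.551]
wrist_force: [-0.2, 1.0, -1.7]
gripper_width: 0.0374
grip_force: 40.5
```

Emit:
servo_tool([
  [[0,0,0],[0,0,-1],255],
  [[0,0,0],[0,0,-1],255],
  [[0,0,0],[0,0,-0.3],255],
  [[-0.9,-0.95,0],[0,0,0],255],
  [[-0.9,-1,0],[0,0,0],255],
  [[-0.9,-1,0],[0,0,0],255],
  [[-0.9,-1,0],[0,0,0],255],
  [[-0.9,-1,0],[0,0,0],255],
  [[-0.9,-1,0],[0,0,0],255],
  [[-0.9,-1,0],[0,0,0],255],
])

```text
time_s: 12.02
ee_pos: [0.5616, -0.1459, 0.1181]
ee_rot: [3.142, -0.001, 2.747]
wrist_force: [0.4, 0.9, -1.5]
gripper_width: 0.0374
grip_force: 40.8
```

Run:
```python
from h import *
plan(.61,-.28,.05,-.393)
```

```text
t 12.02 pos [ 0.5616 -0.1459  0.1181] rot [ 3.142e+00 -1.000e-03  2.747e+00] q [-0.25  0.42 -0.2   0.95  0.    0.14] w 0.0374
  turn -0.02  shift [-3.2  -3.51  2.27]
```

Emit:
servo_tool([
  [[-0.8,-0.9,0],[0,0,0],255],
  [[-0.8,-0.9,0],[0,0,0],255],
  [[-0.8,-0.9,0.2],[0,0,0],255],
  [[-0.7,-0.7,0.4],[0,0,0],255],
  [[0,0,0.4],[0,0,0],255],
  [[0,0,0.4],[0,0,0],255],
  [[0,0,0.4],[0,0,0],255],
  [[0,0,0.4],[0,0,0],255],
  [[0,0,0],[0,0,0],255],
  [[0,0,0],[0,0,0],255],
])

```text
time_s: 12.85
ee_pos: [0.6073, -0.2735, 0.0512]
ee_rot: [3.142, -0.003, 2.747]
wrist_force: [0.2, 0.0, -1.7]
gripper_width: 0.0372
grip_force: 40.9
```

Run:
```python
from h import *
plan(.61,-.28,.0095,-.393)
p,d=bot.read_camera("wrist"); cv2.imwrite("pics/w5.png",p[:,:,::-1])
```

```text
t 12.85 pos [ 0.6073 -0.2735  0.0512] rot [ 3.142e+00 -3.000e-03  2.747e+00] q [-0.42  0.61 -0.05  0.91 -0.   -0.03] w 0.0372
  turn -0.02  shift [-0.17 -0.17  1.39]
```

View pics/w5.png

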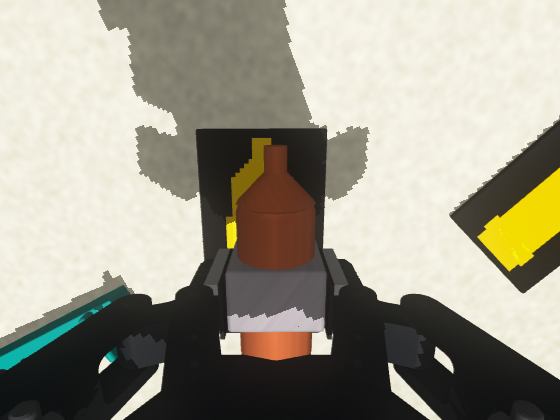

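The drier axis is at column 276 and the pad spans columns 197–326 (middle 261), so it needs about 7 mm in −y. I'll check the far edge with the calibration.

Run:
```python
from h import *
cal=bot.get_calibration("wrist")
a,b=ray([(197,129),(326,129)],cal,.004)[:,:2]; print(a,b,np.linalg.norm(a-b))
e=(b-a)/np.linalg.norm(b-a); u=np.array([e[1],-e[0]]); m=(a+b)/2
for s in(1,-1): print("pad centre",m+s*.066*u,"yaw",np.arctan2(u[1],u[0]))
```

```text
[ 0.53392158 -0.29169046] [ 0.5618428  -0.22436152] 0.07288882266884841
pad centre [ 0.60884778 -0.28330833] yaw -0.39311303698489586
pad centre [ 0.4869166  -0.23274364] yaw -0.39311303698489586
```

Emit:
servo_tool([
  [[-0.18,-0.23,0],[0,0,0],255],
  [[0,0,0.4],[0,0,0],255],
  [[0,0,0.4],[0,0,0],255],
  [[0,0,0.3],[0,0,0],255],
  [[0,0,0.2],[0,0,0],255],
  [[0,0,0.1],[0,0,0],255],
  [[0,0,0],[0,0,0],255],
  [[0,0,0],[0,0,0],100],
  [[0,0,0],[0,0,0],0],
  [[0,0,0],[0,0,0],0],
])

```text
time_s: 13.73
ee_pos: [0.6115, -0.2826, 0.0105]
ee_rot: [-3.142, 0.001, 2.747]
wrist_force: [0.2, -0.4, -0.2]
gripper_width: 0.0718
grip_force: 0.0
```

Emit:
servo_tool([
  [[0,0,0],[0,0,0],0],
  [[0,0,-0.3],[0,0,0],0],
  [[0,0,-0.7],[0,0,0],0],
  [[0,0,-1],[0,0,0],0],
  [[0,0,-1],[0,0,0],0],
  [[0,0,-1],[0,0,0],0],
  [[0,0,-1],[0,0,0],0],
  [[0,0,-1],[0,0,0],0],
  [[0,0,0],[0,0,0],0],
  [[0,0,0],[0,0,0],0],
])

```text
time_s: 14.57
ee_pos: [0.6125, -0.2832, 0.1935]
ee_rot: [-3.141, 0.006, 2.747]
wrist_force: [0.1, 0.2, 0.1]
gripper_width: 0.0856
grip_force: 0.0
```

Run:
```python
from h import *
plan(.475,-.106,.2,.58)
p,d=bot.read_camera("wrist"); cv2.imwrite("pics/w6.png",p[:,:,::-1])
```

```text
t 14.57 pos [ 0.6125 -0.2832  0.1935] rot [-3.141  0.006  2.747] q [-0.43  0.53  0.19  1.22  0.   -0.04] w 0.0856
  turn -11.17  shift [ 0.6   7.45 -0.22]
```

View pics/w6.png

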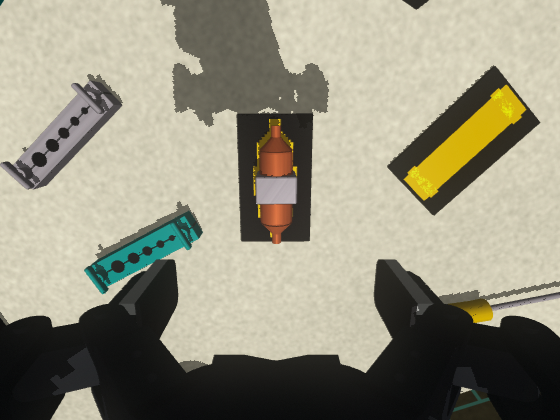

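The drier is on its pad: tips at (277,124) and (277,243), pad corners at (238,113), (312,114), (310,241) and (242,241). The bar pad and the grey bar at (60,135) are also in view, so I'll measure all three.

Run:
```python
from h import *
cal=bot.get_calibration("wrist")
t=ray([(277,124),(277,243)],cal,.024);print("drier",t.mean(0),np.linalg.norm(t[0]-t[1]),np.arctan2(*(t[0]-t[1])[1::-1]))
c=ray([(238,113),(312,114),(310,241),(242,241)],cal,.004);print("pad",c.mean(0))
print("clamp",ray([(276,190)],cal,.04))
c=ray([(494,67),(540,123),(434,215),(388,166)],cal,.004);print("barpad",c.mean(0),np.arctan2(*(c[0]-c[3])[1::-1]),np.linalg.norm(c[0]-c[3]))
p,d=bot.read_camera("wrist");b=cv2.GaussianBlur(p,(5,5),0);H,S,V=cv2.split(cv2.cvtColor(b,cv2.COLOR_RGB2HSV))
print(blob((S<20)&(V>60),cal,.02,(62,136),75))
```

```text
drier [ 0.60780846 -0.28025587  0.024     ] 0.11586679129268562 2.749592089368513
pad [ 0.60550224 -0.28080673  0.004     ]
clamp [[ 0.6074763  -0.28118794  0.04      ]]
barpad [ 0.6434164  -0.09684247  0.004     ] 1.9739682387860071 0.12891922279380322
{'rect': array([ 0.4875, -0.4521]), 'mean': array([ 0.4895, -0.4467], dtype=float32), 'size': array([0.041, 0.129]), 'yaw': -1.235, 'pca': -1.253, 'n': 4420}
```

Emit:
servo_tool([
  [[0,0,0],[0,0,-1],0],
  [[0,0,0],[0,0,-1],0],
  [[0,0,0],[0,0,-1],0],
  [[0,0,0],[0,0,-1],0],
  [[0,0,0],[0,0,-1],0],
  [[0,0,0],[0,0,-1],0],
  [[0,0,0],[0,0,-1],0],
  [[0,0,0],[0,0,-1],0],
  [[0,0,0],[0,0,-1],0],
  [[0,0,0],[0,0,-1],0],
])

```text
time_s: 15.5
ee_pos: [0.6096, -0.2818, 0.1876]
ee_rot: [3.138, -0.003, -2.659]
wrist_force: [-0.3, 0.4, -0.2]
gripper_width: 0.0858
grip_force: 0.0
```

Emit:
servo_tool([
  [[0,0,0],[0,0,-1],0],
  [[0,1,0],[0,0,0],0],
  [[0.1,1,0],[0,0,0],0],
  [[0.1,1,0],[0,0,0],0],
  [[0.1,1,0],[0,0,0],0],
  [[0.1,1,0],[0,0,0],0],
  [[0.1,1,0],[0,0,0],0],
  [[0.1,1,0],[0,0,0],0],
  [[0,0.4,0],[0,0,0],0],
  [[0,0,0],[0,0,0],0],
])

```text
time_s: 16.33
ee_pos: [0.4736, -0.1024, 0.1886]
ee_rot: [3.138, -0.003, -2.574]
wrist_force: [-0.4, -0.6, 0.9]
gripper_width: 0.0853
grip_force: 0.0
```

Run:
```python
from h import *
bot.read_camera("top")
plan(.475,-.106,.2,.58)
cal=bot.get_calibration("wrist")
p,d=bot.read_camera("wrist"); cv2.imwrite("pics/w7.png",p[:,:,::-1]); np.savez("pics/w7.npz",p=p,pose=cal["pose"],camera_matrix=cal["camera_matrix"])
```

```text
t 16.38 pos [ 0.4756 -0.1038  0.189 ] rot [ 3.140e+00 -2.000e-03 -2.575e+00] q [-0.21  0.22 -0.31  1.05 -0.   -0.78] w 0.0852
  turn -0.15  shift [ 0.06 -0.05 -0.37]
```

View pics/w7.png

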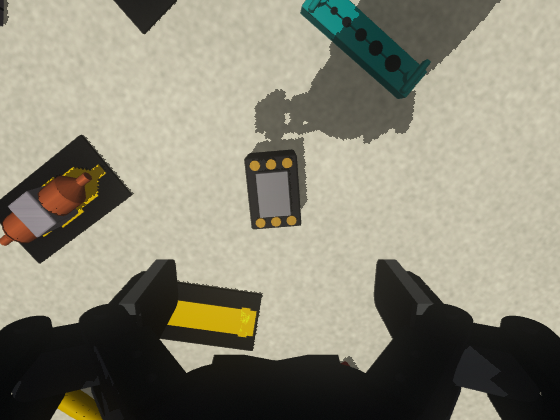

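The contactor's grey cap has corners at (256,173), (286,171), (291,214) and (261,217), and its long axis runs nearly along the image's vertical.

Run:
```python
from h import *
f=np.load("pics/w7.npz");cal=dict(pose=f["pose"],camera_matrix=f["camera_matrix"])
H,S,V=cv2.split(cv2.cvtColor(cv2.GaussianBlur(f["p"],(3,3),0),cv2.COLOR_RGB2HSV))
c=blob((S<25)&(V>90),cal,.052,(273,194),27);print(c)
q=ray([(256,173),(286,171),(291,214),(261,217)],cal,.052);print(q.mean(0))
scr=ray([(255,166),(287,162),(261,223),(292,221)],cal,.044);print(scr.mean(0),np.arctan2(*(scr[0]-scr[2])[1::-1]),np.linalg.norm(scr[0]-scr[2]))
x,y=q.mean(0)[:2]; plan(x,y,.008,c["pca"])
```

```text
{'rect': array([ 0.4734, -0.1072]), 'mean': array([ 0.473 , -0.1074], dtype=float32), 'size': array([0.027, 0.039]), 'yaw': 0.654, 'pca': 0.655, 'n': 1377}
[ 0.47270697 -0.10693192  0.052     ]
[ 0.47378051 -0.10600111  0.044     ] -2.484740448058325 0.052564147335275965
t 16.43 pos [ 0.4768 -0.1047  0.1893] rot [-3.141e+00 -1.000e-03 -2.576e+00] q [-0.22  0.22 -0.3   1.05 -0.   -0.78] w 0.085
  turn -1.02  shift [0.15 0.02 6.04]
```

Emit:
servo_tool([
  [[0,0,0.5],[0,0,-1],0],
  [[0.15,0.02,0.5],[0,0,0],0],
  [[0,0,1],[0,0,0],0],
  [[0,0,1],[0,0,0],0],
  [[0,0,1],[0,0,0],0],
  [[0,0,1],[0,0,0],0],
  [[0,0,0.7],[0,0,0],0],
  [[0,0,0.3],[0,0,0],0],
  [[0,0,0.15],[0,0,0],0],
  [[0,0,0],[0,0,0],255],
])

```text
time_s: 17.27
ee_pos: [0.4731, -0.1074, 0.0047]
ee_rot: [3.141, -0.001, -2.49]
wrist_force: [0.2, 0.4, 0.1]
gripper_width: 0.0753
grip_force: 0.0
```

Emit:
servo_tool([
  [[0,0,0],[0,0,0],255],
  [[0,0,0],[0,0,0],255],
  [[0,0,0],[0,0,0],255],
  [[0,0,0],[0,0,0],255],
  [[0,0,0],[0,0,0],255],
  [[0,0,0],[0,0,0],255],
  [[0,0,0],[0,0,0],255],
  [[0,0,0],[0,0,0],255],
  [[0,0,0],[0,0,0],255],
  [[0,0,0],[0,0,0],255],
])

```text
time_s: 18.1
ee_pos: [0.4743, -0.1072, 0.0068]
ee_rot: [-3.139, 0.002, -2.489]
wrist_force: [-0.2, 0.2, 7.4]
gripper_width: 0.0457
grip_force: 42.5
```

Run:
```python
from h import *
plan(.348,-.2945,.06,-.293)
```

```text
t 18.1 pos [ 0.4743 -0.1072  0.0068] rot [-3.139e+00  2.000e-03 -2.489e+00] q [-0.22  0.41 -0.59  0.57 -0.   -0.87] w 0.0457
  turn 10.84  shift [ 2.23 -7.19 -1.77]
```

Emit:
servo_tool([
  [[0,0,-0.3],[0,0,0],255],
  [[0,0,-0.6],[0,0,1],255],
  [[0,0,-0.7],[0,0,1],255],
  [[0,0,-0.7],[0,0,1],255],
  [[0,0,-0.4],[0,0,1],255],
  [[0,0,0],[0,0,1],255],
  [[0,0,0],[0,0,1],255],
  [[0,0,0],[0,0,1],255],
  [[0,0,0],[0,0,1],255],
  [[0,0,0],[0,0,1],255],
])

```text
time_s: 18.93
ee_pos: [0.4721, -0.1067, 0.0867]
ee_rot: [3.142, -0.001, 3.005]
wrist_force: [-0.5, 0.1, -3.0]
gripper_width: 0.0457
grip_force: 41.6
```

Emit:
servo_tool([
  [[0,0,0],[0,0,1],255],
  [[0,0,0],[0,0,0.84],255],
  [[0.3,-1,0],[0,0,0],255],
  [[0.3,-1,0],[0,0,0],255],
  [[0.3,-1,0],[0,0,0],255],
  [[0.3,-1,0],[0,0,0],255],
  [[0.3,-1,0],[0,0,0],255],
  [[0.3,-1,0],[0,0,0],255],
  [[0.3,-1,0],[0,0,0],255],
  [[0.1,-0.2,0],[0,0,0],255],
])

```text
time_s: 19.77
ee_pos: [0.3448, -0.2975, 0.0869]
ee_rot: [-3.139, -0.001, 2.844]
wrist_force: [0.6, 0.1, -2.1]
gripper_width: 0.0456
grip_force: 42.3
```

Emit:
servo_tool([
  [[0,0,0.4],[0,0,0],255],
  [[0,0,0.4],[0,0,0],255],
  [[0,0,0.2],[0,0,0],255],
  [[0,0,0],[0,0,0],255],
  [[0,0,0],[0,0,0],255],
  [[0,0,0],[0,0,0],255],
  [[0,0,0],[0,0,0],255],
  [[0,0,0],[0,0,0],255],
  [[0,0,0],[0,0,0],255],
  [[0,0,0],[0,0,0],255],
])

```text
time_s: 20.6
ee_pos: [0.3474, -0.2946, 0.0567]
ee_rot: [-3.141, 0.001, 2.848]
wrist_force: [0.4, 1.0, -2.3]
gripper_width: 0.0455
grip_force: 42.3
```

Run:
```python
from h import *
plan(.348,-.2945,.009,-.293)
p,d=bot.read_camera("wrist"); cv2.imwrite("pics/w8.png",p[:,:,::-1])
```

```text
t 20.6 pos [ 0.3474 -0.2946  0.0567] rot [-3.141e+00  1.000e-03  2.848e+00] q [-0.7   0.3  -0.6   0.68 -0.   -0.41] w 0.0455
  turn -0.0  shift [-0.02  0.01  1.59]
```

View pics/w8.png

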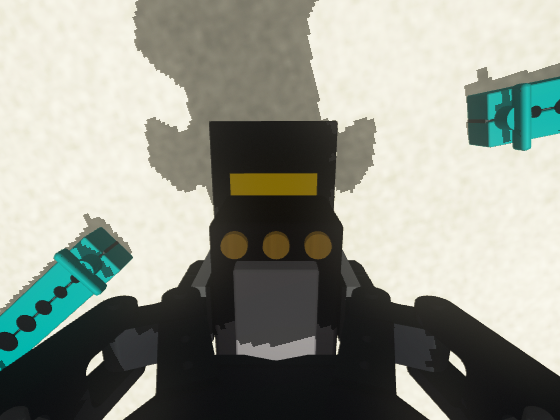

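The pad's far edge runs (210,122)–(337,122), mid 273. The part's screws are centred at 276 and the yellow strip is symmetric, so I'll lower it.

Emit:
servo_tool([
  [[0,-0.03,0.4],[0,0,0],255],
  [[0,0,0.4],[0,0,0],255],
  [[0,0,0.4],[0,0,0],255],
  [[0,0,0.2],[0,0,0],255],
  [[0,0,0.13],[0,0,0],255],
  [[0,0,0],[0,0,0],255],
  [[0,0,0],[0,0,0],255],
  [[0,0,0],[0,0,0],90],
  [[0,0,0],[0,0,0],0],
  [[0,0,0],[0,0,0],0],
])

```text
time_s: 21.48
ee_pos: [0.3473, -0.2958, 0.0108]
ee_rot: [-3.141, 0.001, 2.848]
wrist_force: [-0.1, 0.6, 0.1]
gripper_width: 0.0772
grip_force: 0.0
```

Emit:
servo_tool([
  [[0,0,0],[0,0,0],0],
  [[0,0,-0.3],[0,0,0],0],
  [[0,0,-0.7],[0,0,0],0],
  [[0,0,-1],[0,0,0],0],
  [[0,0,-1],[0,0,0],0],
  [[0,0,-1],[0,0,0],0],
  [[0,0,-1],[0,0,0],0],
  [[0,0,-1],[0,0,0],0],
  [[0,0,-0.4],[0,0,0],0],
  [[0,0,0],[0,0,0],0],
])

```text
time_s: 22.32
ee_pos: [0.3488, -0.297, 0.2067]
ee_rot: [-3.138, 0.007, 2.848]
wrist_force: [0.0, -0.8, 0.7]
gripper_width: 0.0851
grip_force: 0.0
```

Run:
```python
from h import *
cal=bot.get_calibration("wrist")
p,d=bot.read_camera("wrist"); cv2.imwrite("pics/w9.png",p[:,:,::-1])
H,S,V=cv2.split(cv2.cvtColor(cv2.GaussianBlur(p,(3,3),0),cv2.COLOR_RGB2HSV))
T=np.linalg.inv(cal["pose"]); c=T@[.3475,-.2945,.05,1]; K=cal["camera_matrix"]
s=(K[0,0]*c[0]/-c[2]+K[0,2], K[1,1]*-c[1]/-c[2]+K[1,2]); print(s)
print("cap",blob((S<25)&(V>80)&(V<140),cal,.056,s,30))
print("pad",blob((V<70)|((H>15)&(H<34)&(S>140)),cal,.004,(s[0],s[1]),75))
plan(.489,-.449,.2,-1.245)
```

```text
(np.float64(278.75403089043823), np.float64(190.21695405298362))
cap {'rect': array([ 0.3459, -0.2957]), 'mean': array([ 0.3377, -0.2957], dtype=float32), 'size': array([0.028, 0.037]), 'yaw': -0.291, 'pca': 0.249, 'n': 348}
pad {'rect': array([ 0.3457, -0.296 ]), 'mean': array([ 0.3407, -0.2944], dtype=float32), 'size': array([0.072, 0.13 ]), 'yaw': -0.29, 'pca': -0.296, 'n': 6646}
t 22.37 pos [ 0.3479 -0.2962  0.2046] rot [-3.14   0.004  2.848] q [-0.71  0.16 -0.35  1.06  0.   -0.41] w 0.0852
  turn 10.91  shift [-6.33  2.83  0.15]
```

View pics/w9.png

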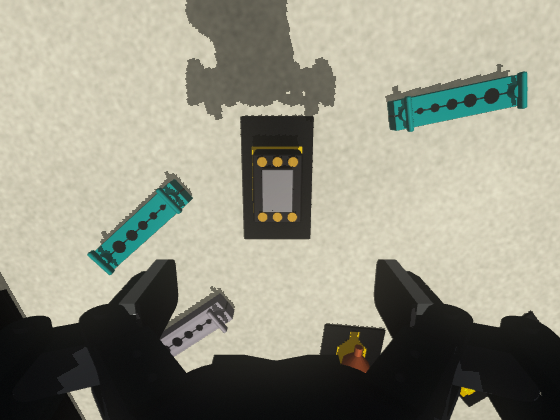

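The contactor is centred on its pad: cap at (277,190), pad corners (241,116)–(310,238), within about 1 mm. Next is the grey bar.

Emit:
servo_tool([
  [[0,0,0],[0,0,1],0],
  [[0,0,0],[0,0,1],0],
  [[0,0,0],[0,0,1],0],
  [[0,0,0],[0,0,1],0],
  [[0,0,0],[0,0,1],0],
  [[0,0,0],[0,0,1],0],
  [[0,0,0],[0,0,1],0],
  [[0,0,0],[0,0,1],0],
  [[0,0,0],[0,0,1],0],
  [[0,0,0],[0,0,1],0],
])

```text
time_s: 23.2
ee_pos: [0.3458, -0.2945, 0.2009]
ee_rot: [-3.14, -0.003, 1.971]
wrist_force: [-0.3, 0.5, -0.7]
gripper_width: 0.0853
grip_force: 0.0
```

Emit:
servo_tool([
  [[0,0,0],[0,0,0.9],0],
  [[-0.9,0.4,0],[0,0,0],0],
  [[-0.9,0.4,0],[0,0,0],0],
  [[-0.9,0.4,0],[0,0,0],0],
  [[-0.9,0.4,0],[0,0,0],0],
  [[-0.9,0.4,0],[0,0,0],0],
  [[-0.9,0.4,0],[0,0,0],0],
  [[-0.9,0.4,0],[0,0,0],0],
  [[0,0,0],[0,0,0],0],
  [[0,0,0],[0,0,0],0],
])

```text
time_s: 24.03
ee_pos: [0.4869, -0.4476, 0.1995]
ee_rot: [-3.14, -0.004, 1.897]
wrist_force: [0.5, 0.1, -0.5]
gripper_width: 0.0856
grip_force: 0.0
```

Run:
```python
from h import *
for _ in range(3): bot.read_camera("side")
cal=bot.get_calibration("wrist")
p,d=bot.read_camera("wrist"); cv2.imwrite("pics/w10.png",p[:,:,::-1])
H,S,V=cv2.split(cv2.cvtColor(cv2.GaussianBlur(p,(5,5),0),cv2.COLOR_RGB2HSV))
T=np.linalg.inv(cal["pose"]); c=T@[.489,-.449,.02,1]; K=cal["camera_matrix"]
s=(K[0,0]*c[0]/-c[2]+K[0,2], K[1,1]*-c[1]/-c[2]+K[1,2]); print(s)
print(blob((S<20)&(V>60),cal,.02,s,75))
plan(.489,-.449,.002,-1.245)
```

```text
(np.float64(279.02697772261234), np.float64(191.17243521482712))
{'rect': array([ 0.4889, -0.4513]), 'mean': array([ 0.4876, -0.4472], dtype=float32), 'size': array([0.031, 0.12 ]), 'yaw': -1.238, 'pca': -1.24, 'n': 2982}
t 24.23 pos [ 0.4859 -0.4464  0.2022] rot [-3.141e+00 -2.000e-03  1.897e+00] q [-0.74  0.51  0.17  1.24  0.    0.5 ] w 0.0856
  turn 0.01  shift [-0.12  0.07  6.67]
```

View pics/w10.png

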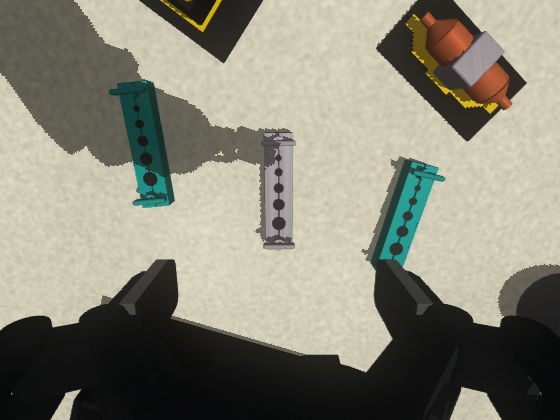

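The grey bar is at (279,190) with its middle hole at (279,188). The nearest turquoise bar corner is at (372,262), so I'll check the finger clearance there.

Run:
```python
from h import *
cal=bot.get_calibration("wrist")
h=ray([(279,188)],cal,.02)[0]; e=ray([(279,132),(279,248)],cal,.03);print(h,e.mean(0))
ty=np.array([np.sin(1.897),-np.cos(1.897)]);tx=np.array([np.cos(1.897),np.sin(1.897)])
for q in((372,262),(400,160),(173,204)):
    w=ray([q],cal,.005)[0]; print(q,"lat",(w-h)[:2]@ty,"long",(w-h)[:2]@tx)
plan(.4885,-.4495,.001,-1.24)
```

```text
[ 0.48821603 -0.44624384  0.02      ] [ 0.48899031 -0.44877585  0.03      ]
(372, 262) lat 0.1045064243843187 long -0.08723708789929256
(400, 160) lat 0.12441001088917505 long 0.02646585506065554
(173, 204) lat -0.1127500589681414 long -0.020678559960645573
t 24.23 pos [ 0.4859 -0.4464  0.2022] rot [-3.141e+00 -2.000e-03  1.897e+00] q [-0.74  0.51  0.17  1.24  0.    0.5 ] w 0.0856
  turn -0.05  shift [-0.13  0.05  6.71]
```

Emit:
servo_tool([
  [[-0.08,0.06,0.5],[0,0,0],0],
  [[0,0,1],[0,0,0],0],
  [[0,0,1],[0,0,0],0],
  [[0,0,1],[0,0,0],0],
  [[0,0,1],[0,0,0],0],
  [[0,0,1],[0,0,0],0],
  [[0,0,0.7],[0,0,0],0],
  [[0,0,0.3],[0,0,0],0],
  [[0,0,0.2],[0,0,0],0],
  [[0,0,0],[0,0,0],60],
])

```text
time_s: 25.07
ee_pos: [0.489, -0.4486, 0.0014]
ee_rot: [-3.141, -0.001, 1.897]
wrist_force: [1.0, -0.7, 0.6]
gripper_width: 0.0753
grip_force: 0.0
```

Emit:
servo_tool([
  [[0,0,0],[0,0,0],255],
  [[0,0,0],[0,0,0],255],
  [[0,0,0],[0,0,0],255],
  [[0,0,0],[0,0,0],255],
  [[0,0,0],[0,0,0],255],
  [[0,0,0],[0,0,0],255],
  [[0,0,0],[0,0,0],255],
  [[0,0,0],[0,0,0],255],
  [[0,0,0],[0,0,0],255],
  [[0,0,0],[0,0,0],255],
], grip_force=50)

```text
time_s: 25.9
ee_pos: [0.4903, -0.4502, 0.0032]
ee_rot: [3.14, 0.003, 1.897]
wrist_force: [-0.0, 0.4, 6.4]
gripper_width: 0.0267
grip_force: 51.6
```

Run:
```python
from h import *
plan(.6455,-.0965,.12,-1.158)
```

```text
t 25.9 pos [ 0.4903 -0.4502  0.0032] rot [3.140e+00 3.000e-03 1.897e+00] q [-0.74  0.65 -0.11  0.8  -0.    0.5 ] w 0.0267
  turn -0.99  shift [ 8.72  9.47 -3.89]
```

Emit:
servo_tool([
  [[0,0,-0.3],[0,0,0],255],
  [[0,0,-0.6],[0,0,0],255],
  [[0,0,-1],[0,0,-0.5],255],
  [[0,0,-1],[0,0,-0.5],255],
  [[0,0,-0.9],[0,0,0],255],
  [[0.7,0.75,0],[0,0,0],255],
  [[0.9,1,0],[0,0,0],255],
  [[0.9,1,0],[0,0,0],255],
  [[0.9,1,0],[0,0,0],255],
  [[0.9,1,0],[0,0,0],255],
])

```text
time_s: 26.73
ee_pos: [0.5679, -0.2719, 0.1154]
ee_rot: [-3.141, -0.001, 1.984]
wrist_force: [1.7, -0.6, -3.6]
gripper_width: 0.0266
grip_force: 50.5
```

Emit:
servo_tool([
  [[0.9,0.95,0],[0,0,0],255],
  [[0.9,0.95,0],[0,0,0],255],
  [[0.9,0.95,0],[0,0,0],255],
  [[0.9,0.95,0],[0,0,0],255],
  [[0.6,0.7,0],[0,0,0],255],
  [[0,0,0.4],[0,0,0],255],
  [[0,0,0.4],[0,0,0],255],
  [[0,0,0.4],[0,0,0],255],
  [[0,0,0.4],[0,0,0],255],
  [[0,0,0],[0,0,0],255],
])

```text
time_s: 27.57
ee_pos: [0.6384, -0.1034, 0.0644]
ee_rot: [-3.136, -0.004, 1.985]
wrist_force: [-0.2, 0.7, -3.4]
gripper_width: 0.0268
grip_force: 50.5
```

Run:
```python
from h import *
for _ in range(4): bot.read_camera("side")
plan(.6455,-.0965,.008,-1.158)
p,d=bot.read_camera("wrist"); cv2.imwrite("pics/w11.png",p[:,:,::-1])
```

```text
t 27.77 pos [ 0.6416 -0.1043  0.0683] rot [3.141 0.    1.984] q [-0.16  0.57 -0.08  0.92  0.    1.  ] w 0.0269
  turn 0.01  shift [0.19 0.23 2.01]
```

View pics/w11.png

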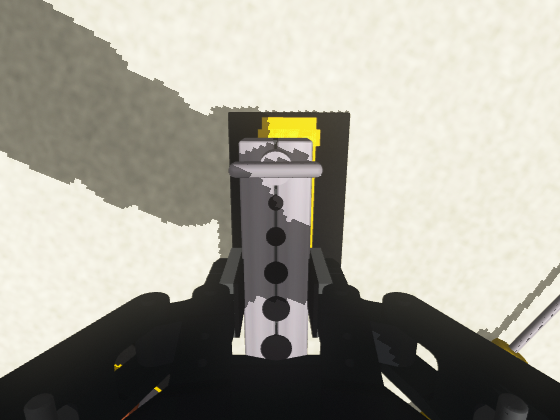

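The bar hangs level over its pad with its middle hole at (276,272). The pad's far corners are (229,112) and (350,112), so I need a small +y/+x correction.

Run:
```python
from h import *
cal=bot.get_calibration("wrist")
a,b=ray([(229,112),(350,112)],cal,.004)[:,:2]; print(np.linalg.norm(a-b))
e=(b-a)/np.linalg.norm(b-a); u=np.array([e[1],-e[0]])
if u@[0,1]>0:u=-u
pc=(a+b)/2+.066*u; print("pad",pc,np.arctan2(u[1],u[0]))
h=ray([(276,272)],cal,.086)[0]; s=bot.get_state()["ee_pos"]; print("hole",h,"tcp",s)
x,y=np.array([.5*(pc[0]+.6455),.5*(pc[1]-.0965)])+s[:2]-h[:2]
plan(x,y,.008,-1.158); plan(pc[0],pc[1],.008,-1.158)
```

```text
0.0732107802458439
pad [ 0.64684222 -0.09731328] -1.1560206069475782
hole [ 0.63902236 -0.10029345  0.086     ] tcp [ 0.64180061 -0.10444997  0.06855271]
t 27.82 pos [ 0.6418 -0.1044  0.0686] rot [3.140e+00 1.000e-03 1.984e+00] q [-0.16  0.57 -0.08  0.92  0.    1.  ] w 0.0267
  turn 0.0  shift [0.01 0.26 2.02]
t 27.82 pos [ 0.6418 -0.1044  0.0686] rot [3.140e+00 1.000e-03 1.984e+00] q [-0.16  0.57 -0.08  0.92  0.    1.  ] w 0.0267
  turn 0.0  shift [0.15 0.25 2.02]
```

Emit:
servo_tool([
  [[0.07,0.25,0.2],[0,0,0],255],
  [[0,0,0.5],[0,0,0],255],
  [[0,0,0.5],[0,0,0],255],
  [[0,0,0.4],[0,0,0],255],
  [[0,0,0.2],[0,0,0],255],
  [[0,0,0.13],[0,0,0],255],
  [[0,0,0.05],[0,0,0],255],
  [[0,0,0],[0,0,0],255],
  [[0,0,0],[0,0,0],255],
  [[0,0,0],[0,0,0],255],
])

```text
time_s: 28.65
ee_pos: [0.648, -0.0994, 0.009]
ee_rot: [3.14, 0.001, 1.984]
wrist_force: [0.5, 0.0, -3.1]
gripper_width: 0.0267
grip_force: 50.5
```

Emit:
servo_tool([
  [[0,0,0],[0,0,0],120],
  [[0,0,0],[0,0,0],0],
  [[0,0,0],[0,0,0],0],
  [[0,0,0],[0,0,0],0],
  [[0,0,-0.3],[0,0,0],0],
  [[0,0,-0.7],[0,0,0],0],
  [[0,0,-1],[0,0,0],0],
  [[0,0,-1],[0,0,0],0],
  [[0,0,-1],[0,0,0],0],
  [[0,0,-1],[0,0,0],0],
])

```text
time_s: 29.48
ee_pos: [0.6471, -0.0992, 0.1605]
ee_rot: [3.141, 0.0, 1.984]
wrist_force: [0.8, 0.3, 0.6]
gripper_width: 0.0856
grip_force: 0.0
```

Emit:
servo_tool([
  [[0,0,-1],[0,0,0],0],
  [[0,0,-0.5],[0,0,0],0],
  [[0,0,0],[0,0,0],0],
  [[0,0,0],[0,0,0],0],
  [[0,0,0],[0,0,0],0],
  [[0,0,0],[0,0,0],0],
  [[0,0,0],[0,0,0],0],
  [[0,0,0],[0,0,0],0],
  [[0,0,0],[0,0,0],0],
  [[0,0,0],[0,0,0],0],
])

```text
time_s: 30.32
ee_pos: [0.6469, -0.0992, 0.2025]
ee_rot: [-3.141, -0.001, 1.984]
wrist_force: [0.3, -0.5, -1.0]
gripper_width: 0.0855
grip_force: 0.0
```

Run:
```python
from h import *
cal=bot.get_calibration("wrist");print(bot.get_state()["wrist_force"])
p,d=bot.read_camera("wrist"); cv2.imwrite("pics/w12.png",p[:,:,::-1])
H,S,V=cv2.split(cv2.cvtColor(cv2.GaussianBlur(p,(5,5),0),cv2.COLOR_RGB2HSV))
print(blob((S<20)&(V>60),cal,.024,(279,190),70)); 
pd=(V<70)|((H>15)&(H<34)&(S>140))|((S<20)&(V>60))
print("pad",blob(pd,cal,.004,(279,190),75))
```

```text
[ 0.29073259 -0.54201369 -0.99168438]
{'rect': array([ 0.6481, -0.1012]), 'mean': array([ 0.646 , -0.0978], dtype=float32), 'size': array([0.031, 0.119]), 'yaw': -1.156, 'pca': -1.154, 'n': 2729}
pad {'rect': array([ 0.6468, -0.1007]), 'mean': array([ 0.6451, -0.0958], dtype=float32), 'size': array([0.073, 0.137]), 'yaw': -1.156, 'pca': -1.162, 'n': 7719}
```

View pics/w12.png

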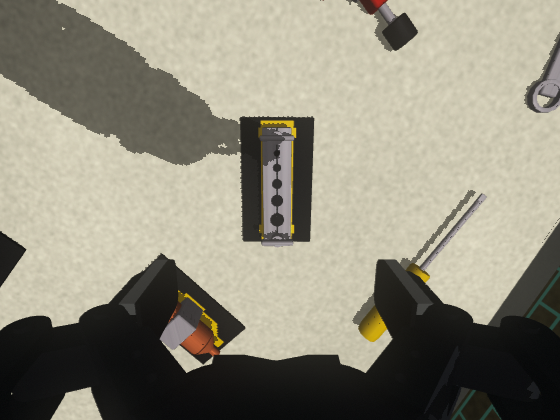

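The bar lies on its outline: middle hole at (277,184), pad corners (241,117), (313,118), (310,241) and (243,241). I'll check the numbers, then hand in.

Run:
```python
from h import *
cal=bot.get_calibration("wrist")
e=ray([(277,184)],cal,.024)[0]-ray([(241,117),(313,118),(310,241),(243,241)],cal,.004).mean(0);print(e)
if np.hypot(*e[:2])<.008: print(bot.hand_in())
```

```text
[-0.00067132  0.00201594  0.02      ]
the job is handed in; nothing more can be done
None
```

The drier, capacitor, contactor and bar are each on their matching pad, and the job is handed in at about 30 s; my camera checks put each within about 3 mm of its outline's centre, but the hand-in returned no score.

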